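# Set the recipe-filming tripod's leg to its red mark and close the cam lever

### The arm

A 6-joint arm with a two-finger parallel gripper is mounted at the origin on a cart in front of the work surface, level with it; the furniture and walls round the work are solid. World frame = base frame: x ahead of the robot, y to its left, z up, the work surface at z = 0. Lengths are in m, angles in rad, forces in N, time in s.
With the tool pointing down it reaches from about 0.25 to 0.8 m from the base axis. Payload 8.5 kg.
Tool frame: the origin (TCP) lies where the fingers leave the gripper's body, on its centre line; the fingertips stand 73 mm ahead of it and the grasp point (between the pads) lies 54 mm ahead of it; z points along the fingers, y is the line along which they close (so a half turn about z gives the same grasp; the last joint's range is limited). The gripper opens to 85 mm and grips with 20 to 120 N. Pads are 22 mm wide; open, the fingers measure 114 mm over their backs; the gripper's body (76 mm by 85 mm) begins 54 mm behind the grasp point. The pads swing forward as they close: fully open they stand 13 mm farther back than shut.
Start: joints at [1.241, 0.238, -0.013, 1.319, 0, 1.571], TCP at [0.17, 0.497, 0.304] pointing down, gripper open.
Joint ranges: [-2.66, 2.66], [-1.03, 1.9], [-1.14, 1.46], [-1.82, 2.27], [-1.45, 1.34], [-3.14, 3.14]. Speed limits (rad/s): [2.22, 2.22, 2.79, 3.14, 3.14, 3.14].

### API

Orientations are given as a rotation vector (axis times angle).
In Python, from plant import telemetry, optics, workorder gives the robot as it stands.
- The arm moves only by the tool jog_arm, never from a script. Its argument "moves" is a list of rows, each a list of 2 entries, a list of its own where there are three numbers: the shift along the tool's x, y, z each as a share of 0.025 m, from -1 to 1, then the turn about the tool's z as a share of 6 degrees, from -1 to 1. A call has 1 to 12 rows; each row shifts and turns the commanded pose from where the row before left it, along the tool's axes as they then stand; what a row does not reach is not made up. A row lasts 1/8 s, in which the tool goes at most 62.5 mm and 10.7 degrees, less where a joint would pass 70% of its speed; a pose out of reach is approached as far as the arm can. A call with a number of a shift or a turn outside -1 to 1 is refused whole. A call with a gripper value outside its range is refused whole. "grip" is the gripper command: -1 is fully open, 1 is shut, values between are in proportion, set as the call begins (left out, the last holds). The fingers move at their own pace and stop on an object; "newtons" is the grip in N (left out, the last holds). Time passes only in rows, so rows that do not move let the fingers close. It gives the time, the measured TCP pose, the force, the opening and the grip force at its end, in the units of the state.
- telemetry.read_state(): the state, without advancing time (a new reading comes with each control period).
- optics.get_image(name): name is "side" or "top" or "wrist"; returns a dict with "pixels" (400x640x3 uint8, blue, green, red), "depth" (400x640 float32, m along the optical axis (not along the pixel's ray), 0 where there is no reading), "intrinsics" (3x3 intrinsics, pixels), "pose" (4x4, takes a point from camera to world coordinates); the wrist camera has in their place "hand_eye" (4x4, takes a point from camera to tool coordinates, whose origin is the TCP and whose axes are the flange's). Camera axes: x right, y up, looking along -z (the intrinsics and any distortion apply to the point x, -y, -z); pixel columns grow to the right and rows downward; lengths in m; the calibration is good to about 2 mm. A picture is of the moment at which its call begins: read the wrist's pose just before it.
- workorder.finish_job(): hands the job in; it is judged then, once.
The state is a dict: "time_s": time; "qpos": joint angles; "qvel": joint speeds; "joint_efforts": joint torques, N m; "eef_pos": TCP position; "eef_rot": TCP orientation; "contact_force": force on the tool from outside, world axes, zero at the start; "torque": the same for the moment, N m; "width": finger opening in m; "grip_force": force on a finger pad.
Only numpy, scipy, OpenCV 4.12 (cv2) and the standard library are available. Lean on these libraries where they do the work, as an engineer would, in place of code of your own. Each camera call takes 0.05 s, during which the arm holds its last target. There are 200 camera calls.

### The job

The small tripod for filming recipes lies on the table, and one of its legs is still at full length with its orange cam lever swung out. Take the upright knob of the lever, push the leg in against its spring until the edge of its black collar just meets the red mark on the rod, and only then swing the lever fully closed, in line with the leg, while keeping the leg at the mark. Finish still holding the knob with the lever closed and the leg at the mark, since the spring would push the leg out again, and leave the things round about where they are.

Things in the scene. Friction and masses are not known exactly. Their poses are not given: they have to be found in the camera images.
- tripod: Small black tripod lying on the table, fixed there. Its axes: z up, y along the working leg from the black round hub (centre at y = -0.21 m, radius 48 mm, 84 mm high with its screw) towards the leg's foot. The bare steel rod (20 mm thick, along y at x = 0, axis 32 mm above the table) runs from the hub into the working leg. Two other shorter legs with grey levers, already locked, splay out from the hub on the +x side; leave them. Origin on the table under the rod.
- sliding_leg (a joint): How far the working leg (black collar 38 x 40 x 44 mm, aluminium sleeve, rubber foot) has been pushed towards the hub, along the tripod's -y, in m: 0 = full length (start), at most 0.16. A spring pushes it out with about 3 N at 0, rising by 40 N/m (8 N or less at the mark); the closed cam alone does not hold it against the spring.
- cam_lever (a joint): Angle of the orange cam lever in rad about its vertical pivot: 0 = fully closed (against its stop, in line with the leg, pointing to the foot), 0.8 to 1.1 = open (stop at 1.15; sticking out askew to the tripod's -x). At angle a the knob stands at the pivot + 60 mm * (-sin a, cos a) in the tripod's x, y. Turns with light friction (about 0.03 N m) and stays where it is left.
- lever_knob (a point): Middle of the exposed part of the upright round knob at the lever's free end: orange, 16 mm in diameter, exposed from 63 to 104 mm above the table; this point is 85 mm above the table. Below it is the flat lever, 13 mm wide, 7 mm thick, its top 63 mm above the table. Gripped firmly it turns with the fingers: turn the hand along with the lever.
- lever_pivot (a point): The lever's pivot, on top of the working leg's collar, 60 mm above the table; it moves with the leg. The pivot boss is 25 mm across, its top 65 mm above the table.
- collar_edge (a point): Point on the leg's axis, 32 mm above the table, in the plane of the collar face that looks towards the hub; 20 mm nearer the hub than the pivot. Moves with the leg.
- mark_edge (a point): Point on the rod's axis, 32 mm above the table, in the plane of that edge of the red ring mark (22 mm across, 5 mm wide) that faces the collar. The mark's place on the rod differs from run to run; the collar starts 40 to 110 mm short of it. x, y, z axes as the tripod's.
- mandarin_mid (a point): Bystander: orange mandarin, 55 mm across, 48 mm high; centre, half-way up. Not to be moved.
- spice_a_mid (a point): Bystander: glass spice jar with a green lid, 46 mm across, 106 mm high; centre, half-way up. Not to be moved.
- kitchen_timer_mid (a point): Bystander: round red-and-white kitchen timer, 71 mm across, 69 mm high; centre, half-way up. Not to be moved.
- pen_mid (a point): Bystander: white-and-blue pen lying flat, 145 mm long; centre, half-way up. Not to be moved.
- keys_mid (a point): Bystander: bunch of keys with a red tag, lying flat, 118 mm long; centre, half-way up. Not to be moved.
- salt_shaker_mid (a point): Bystander: glass salt shaker, 44 mm across, 90 mm high; centre, half-way up. Not to be moved.

How it is judged:
By the outcome, as a careful person would: the job done as asked, in the order asked, and still so for the second after the job is handed in, while the arm keeps its last pose, push and grip.
It also fails if it takes over 40 s, if anything falls off the work surface, if the arm or the gripper's body presses on something with over 40 N, if the wrist force passes 120 N, or if a joint passes its speed limit or range.

## Working session

There is one attempt and no reset: what is moved stays moved. The work goes in short steps, Python scripts to look and compute and a tool call to move; the robot and the scene stay as the last step left them, time stands still between calls to the robot, and variables do not carry over. Pictures are saved under pics/ and viewed, at most 12 in all, crops included, and the job is handed in when it is done.

Besides the shell and the picture viewer there is one more tool, called after "Emit:" as name(argument=value, ...) on one line, values as JSON. jog_arm: Moves the arm, as the interface text tells. Shift numbers are shares of 0.025 m and turn numbers shares of 6 degrees, none past 1 either way. Its arguments: {"type":"object","properties":{"moves":{"type":"array","items":{"type":"array"}},"grip":{"type":"number"},"newtons":{"type":"number"}},"required":["moves"]}

```bash
mkdir -p pics
cat > h.py <<'E'
import numpy as np,cv2
from plant import telemetry,optics,workorder
from scipy.spatial.transform import Rotation as R
def grab(n):
    s=telemetry.read_state(); d=optics.get_image(n)
    if n=="wrist":
        T=np.eye(4);T[:3,:3]=R.from_rotvec(s["eef_rot"]).as_matrix();T[:3,3]=s["eef_pos"];d["pose"]=T@d["hand_eye"]
    np.savez(f"{n}.npz",**{k:d[k] for k in("pixels","depth","intrinsics","pose")})
    return d
def ray(d,u,v):
    K=d["intrinsics"];r=np.array([(u-K[0,2])/K[0,0],-(v-K[1,2])/K[1,1],-1]);return r
def atz(d,u,v,z):
    P=d["pose"];r=P[:3,:3]@ray(d,u,v);o=P[:3,3];return o+r*(z-o[2])/r[2]
def atd(d,u,v):
    P=d["pose"];return P[:3,:3]@(ray(d,u,v)*d["depth"][int(v),int(u)])+P[:3,3]
E
python3 - <<'E'
from h import *
for n in("top","side"):
    d=grab(n);cv2.imwrite(f"pics/{n}1.png",d["pixels"]);print(d["intrinsics"].round(1).tolist(),d["pose"].round(3).tolist())
print(telemetry.read_state())
E
```

```text
[[434.9, 0.0, 313.1], [0.0, 434.9, 196.5], [0.0, 0.0, 1.0]] [[-0.028, 0.988, -0.154, 0.358], [-1.0, -0.029, -0.007, 0.002], [-0.012, 0.154, 0.988, 1.465], [0.0, 0.0, 0.0, 1.0]]
[[409.1, 0.0, 326.3], [0.0, 409.1, 191.5], [0.0, 0.0, 1.0]] [[-0.988, 0.114, -0.108, 0.455], [-0.156, -0.619, 0.77, 0.925], [0.021, 0.777, 0.629, 0.845], [0.0, 0.0, 0.0, 1.0]]
{'time_s': 0.1, 'qpos': array([ 1.24099920e+00,  2.38731741e-01, -1.41713776e-02,  1.31919795e+00,
       -5.27379514e-06,  1.57076626e+00]), 'qvel': array([-0.00137045, -0.00083434, -0.0001708 ,  0.00087232, -0.00038282,
        0.0009541 ]), 'joint_efforts': array([-1.21883813e-04, -5.39723504e+01,  3.46995163e+01,  1.34624611e-02,
       -3.99638338e-06, -1.75726399e-06]), 'eef_pos': array([0.16993267, 0.49644248, 0.30333555]), 'eef_rot': array([-5.15618567e-01, -3.09877794e+00,  2.02289700e-03]), 'contact_force': array([ 0.01520079,  0.53256412, -0.3404955 ]), 'torque': array([-0.00199007,  0.00555524,  0.03043338]), 'grip_force': 0.0, 'width': 0.08568368090003418}
```

View pics/top1.png

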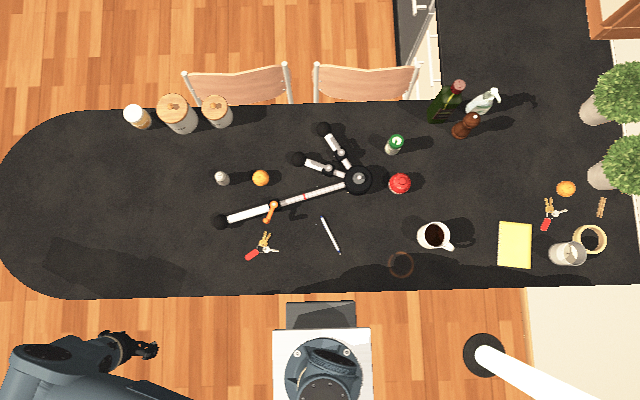

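View pics/side1.png

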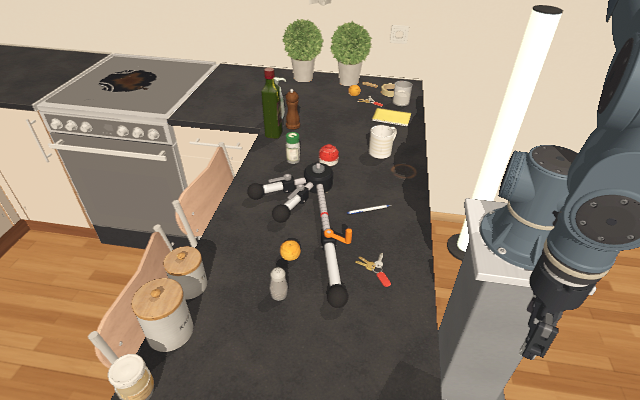

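The top view shows the hub near (358,180), the foot near (222,221), the collar and lever near (272,208), and the red mark near (304,197). The keys (265,248) and the pen (331,235) lie on the robot's side. I'll take a closer crop of both views.

Run:
```python
from h import *
t=np.load("top.npz")["pixels"];s=np.load("side.npz")["pixels"]
a=cv2.resize(t[165:255,210:370],None,fx=5,fy=5,interpolation=cv2.INTER_CUBIC)
b=cv2.resize(s[160:310,290:370],None,fx=4,fy=4,interpolation=cv2.INTER_CUBIC)
cv2.imwrite("pics/topc.png",a);cv2.imwrite("pics/sidec.png",b)
```

```text
(no output)
```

View pics/topc.png

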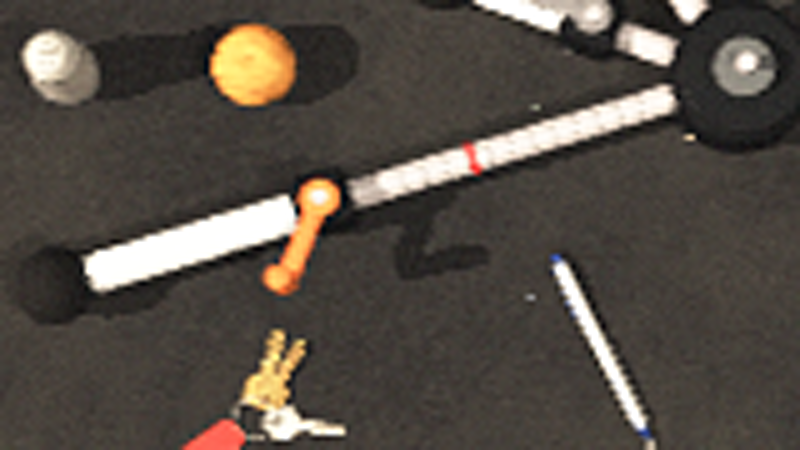

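View pics/sidec.png

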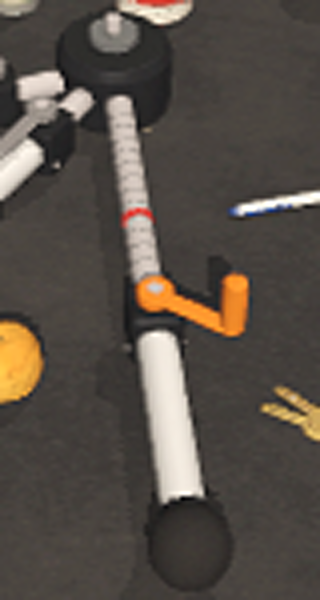

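The top crop shows the pivot at (319,195), the knob top at (281,278), the red mark at (474,158) and the screw at (745,65). The side crop shows the pivot at (155,293), the knob top at (236,283), the mark at (137,216) and the screw at (113,20).

Run:
```python
from h import *
t=dict(np.load("top.npz"));s=dict(np.load("side.npz"))
for n,a,b,z in [("pivot",(319,195),(155,293),.065),("knob",(281,276),(236,283),.104),("mark",(474,158),(137,216),.043),("screw",(747,62),(113,18),.084),("foot",(52,285),None,.03),("sleeveA",(90,272),None,.047),("keytop",(278,332),None,.0),("pen",(557,258),None,.01),("mand",(253,65),None,.03)]:
    A=atz(t,209.6+a[0]/5,164.6+a[1]/5,z)
    B=atz(s,289.6+b[0]/4,159.6+b[1]/4,z) if b else A
    print(n,A.round(3),B.round(3))
p=atz(t,209.6+319/5,164.6+195/5,.065);h=atz(t,209.6+747/5,164.6+62/5,.084)
u=(p-h)[:2];print("leg dir yaw",np.degrees(np.arctan2(u[1],u[0])),np.linalg.norm(u))
st=telemetry.read_state();M=R.from_rotvec(st["eef_rot"]).as_matrix();print(M.round(3))
print(optics.get_image("wrist")["hand_eye"].round(3))
```

```text
pivot [0.556 0.143 0.065] [0.555 0.144 0.065]
knob [0.5   0.163 0.104] [0.5   0.165 0.104]
mark [0.581 0.042 0.043] [0.583 0.046 0.043]
screw [ 0.632 -0.137  0.084] [ 0.634 -0.14   0.084]
foot [0.506 0.324 0.03 ] [0.506 0.324 0.03 ]
sleeveA [0.512 0.295 0.047] [0.512 0.295 0.047]
keytop [0.473 0.178 0.   ] [0.473 0.178 0.   ]
pen [ 0.517 -0.012  0.01 ] [ 0.517 -0.012  0.01 ]
mand [0.651 0.189 0.03 ] [0.651 0.189 0.03 ]
leg dir yaw 105.17382742263061 0.29014298373727104
[[-0.946  0.324 -0.   ]
 [ 0.324  0.946 -0.001]
 [-0.    -0.001 -1.   ]]
[[-0.     0.958  0.287  0.073]
 [ 1.     0.001 -0.001  0.001]
 [-0.001  0.287 -0.958 -0.07 ]
 [ 0.     0.     0.     1.   ]]
```

The views agree to about 3 mm. The leg's yaw is about 105.2°, the lever is open about 0.945 rad, and about 80 mm of push is needed. I'll move over the knob and then turn so the wrist camera (tool +x) sits over the collar side, at yaw about -33°.

Emit:
jog_arm(moves=[[[-1, -0.49, 0], 0], [[-1, -0.49, 0], 0], [[-1, -0.49, 0], 0], [[-1, -0.49, 0], 0], [[-1, -0.49, 0], 0], [[-1, -0.49, 0], 0], [[-1, -0.49, 0], 0], [[-1, -0.49, 0], 0], [[-1, -0.49, 0], 0], [[-1, -0.49, 0], 0], [[-1, -0.49, 0], 0], [[-1, -0.49, 0], 0]], grip=-1, newtons=60)

```text
time_s: 1.65
eef_pos: [0.4067, 0.2597, 0.3037]
eef_rot: [-0.516, -3.099, 0.001]
contact_force: [0.8, 0.5, 0.2]
width: 0.0854
grip_force: 0.0
```

Emit:
jog_arm(moves=[[[-1, -0.49, 0], 0], [[-1, -0.49, 0], 0], [[-1, -0.49, 0], 0], [[-1, -0.49, 0], 0], [[-0.8, -0.4, 0], 0], [[0, 0, 0], -1], [[0, 0, 0], -1], [[0, 0, 0], -1], [[0, 0, 0], -1], [[0, 0, 0], -1], [[0, 0, 0], -1], [[0, 0, 0], -1]])

```text
time_s: 3.15
eef_pos: [0.5005, 0.1657, 0.3036]
eef_rot: [0.634, -3.076, 0.0]
contact_force: [-0.5, 0.7, -0.5]
width: 0.0852
grip_force: 0.0
```

Emit:
jog_arm(moves=[[[0, 0, 0.1], -1], [[0, 0, 0.1], -1], [[0, 0, 0.1], -1], [[0, 0, 0.1], -1], [[0, 0, 0.1], -1], [[0, 0, 0.1], -1], [[0, 0, 0.1], -1], [[0, 0, 0.1], -1], [[0, 0, 0.1], -1], [[0, 0, 0.1], -1], [[0, 0, 0.1], -1], [[0, 0, 0.1], -1]])

```text
time_s: 4.65
eef_pos: [0.5005, 0.1657, 0.2735]
eef_rot: [2.321, -2.116, -0.0]
contact_force: [-0.3, -0.1, 0.6]
width: 0.0852
grip_force: 0.0
```

Emit:
jog_arm(moves=[[[0, 0, 0.2], -1], [[0, 0, 0.2], -1], [[0, 0, 0.2], -1], [[0, 0, 0.2], -1], [[0, 0, 0.2], -1], [[0, 0, 0.2], -1], [[0, 0, 0.2], -1], [[0, 0, 0.2], -1], [[0, 0, 0.2], -1], [[0, 0, 0], 0], [[0, 0, 0], 0]])

```text
time_s: 6.02
eef_pos: [0.5007, 0.1657, 0.229]
eef_rot: [3.027, -0.84, -0.0]
contact_force: [0.1, 0.3, 0.1]
width: 0.0856
grip_force: 0.0
```

Run:
```python
from h import *
d=grab("wrist");cv2.imwrite("pics/w1.png",d["pixels"]);s=telemetry.read_state()
print(s["time_s"],s["eef_pos"],s["qpos"].round(3),R.from_rotvec(s["eef_rot"]).as_matrix().round(3))
```

```text
6.075 [0.50069795 0.165762   0.22904175] [ 0.32   0.278 -0.154  1.138 -0.    -2.281] [[ 0.857 -0.515  0.   ]
 [-0.515 -0.857 -0.   ]
 [ 0.     0.    -1.   ]]
```

View pics/w1.png

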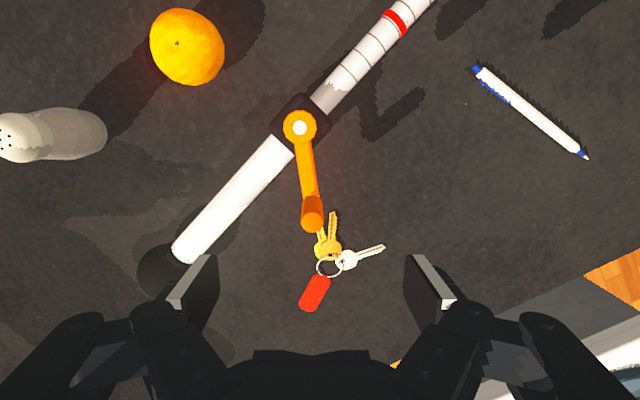

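The wrist view shows the pivot at (299,127), the knob top near (312,221), the mark ring near (395,21), the collar around (298,122), and the keys beneath. I'll measure these with depth and crop the collar and mark area.

```bash
cat >> h.py <<'E'
def cloud(d):
    v,u=np.mgrid[0:400,0:640];K=d["intrinsics"];z=d["depth"]
    c=np.stack([(u-K[0,2])/K[0,0]*z,-(v-K[1,2])/K[1,1]*z,-z],-1)
    return c@d["pose"][:3,:3].T+d["pose"][:3,3]
E
python3 - <<'E'
from h import *
d=dict(np.load("wrist.npz"));C=cloud(d);hsv=cv2.cvtColor(d["pixels"],cv2.COLOR_BGR2HSV);H,S,V=hsv[...,0],hsv[...,1],hsv[...,2]
o=(H>8)&(H<20)&(S>180)&(V>100)
k=o&(C[...,2]>.098);print("knob",k.sum(),C[k].mean(0),np.ptp(C[k],axis=0))
print("pivot",atz(d,299,127,.065),"depth",atd(d,305,127), "lever mid",atd(d,307,170))
m=((H<6)|(H>174))&(S>150)&(V>80);m[60:]=0
print("mark",m.sum(),C[m].mean(0),atz(d,*np.argwhere(m).mean(0)[::-1],.043))
# rod axis: shiny pts
g=(S<60)&(V>140);g[:,:320]=0;g[110:]=0;g[:, 440:]=0
P=C[g&(C[...,2]>.036)&(C[...,2]<.05)];c=P.mean(0);_,_,W=np.linalg.svd((P-c)[:,:2]);print("rod",len(P),c,W[0],np.degrees(np.arctan2(W[0][1],W[0][0])),P[:,2].max())
g=(S<60)&(V>140);g[:,:160]=0;g[:140]=0;g[265:]=0;g[:,300:]=0
P=C[g&(C[...,2]>.03)&(C[...,2]<.08)];c2=P.mean(0);print("sleeve",len(P),c2,P[:,2].max()); e=(c2-c)[:2];print(np.degrees(np.arctan2(e[1],e[0])))
cv2.imwrite("pics/w1c.png",cv2.resize(d["pixels"][0:150,260:440],None,fx=4,fy=4,interpolation=cv2.INTER_CUBIC))
E
```

```text
knob 429 [0.50484278 0.16208295 0.11928015] [0.06944382 0.04524296 0.20103789]
pivot [0.55574087 0.14353941 0.065     ] depth [0.55356836 0.13970657 0.06694298] lever mid [0.52521316 0.15529243 0.06251205]
mark 244 [0.5828775  0.04429306 0.04101393] [0.58282389 0.04492901 0.043     ]
rod 3083 [0.5749324  0.07305066 0.0405195 ] [ 0.25397928 -0.96720966] -75.28688867561617 0.044032082359454716
sleeve 4571 [0.53311017 0.22727523 0.04295825] 0.05057186686536411
105.17243757600917
```

View pics/w1c.png

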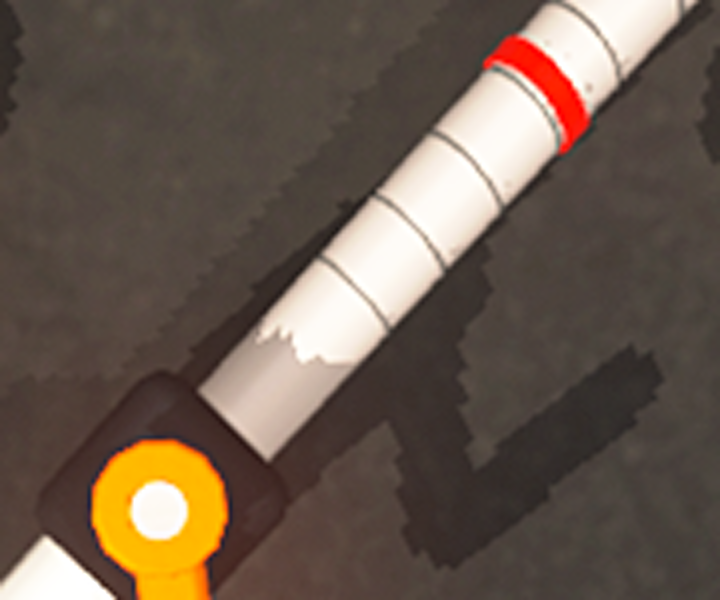

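Everything is consistent: yaw 105.2°, knob at about (0.4995,0.165), push about 80 mm. I'll descend and grip.

Emit:
jog_arm(moves=[[[-0.03, 0.05, 0.9], 0], [[0, 0, 0.9], 0], [[0, 0, 0.9], 0], [[0, 0, 0.6], 0], [[0, 0, 0.2], 0], [[0, 0, 0], 0]])

```text
time_s: 6.82
eef_pos: [0.4995, 0.1651, 0.1416]
eef_rot: [3.028, -0.837, 0.0]
contact_force: [-0.3, 0.4, -0.2]
width: 0.0854
grip_force: 0.0
```

Emit:
jog_arm(moves=[[[0, 0, 0], 0], [[0, 0, 0], 0], [[0, 0, 0], 0], [[0, 0, 0], 0], [[0, 0, 0], 0], [[0, 0, 0], 0], [[0, 0, 0], 0]], grip=1, newtons=60)

```text
time_s: 7.7
eef_pos: [0.4994, 0.1651, 0.1416]
eef_rot: [-3.028, 0.837, -0.0]
contact_force: [-1.6, -0.4, 4.3]
width: 0.0146
grip_force: 58.4
```

```bash
cat > m.py <<'E'
from h import *
import sys
d=grab("wrist");cv2.imwrite(f"pics/{sys.argv[1]}.png",d["pixels"]);s=telemetry.read_state()
M=R.from_rotvec(s["eef_rot"]).as_matrix();print(s["time_s"],s["eef_pos"].round(4),s["qpos"].round(2),s["width"],s["grip_force"],s["contact_force"].round(1),np.degrees(np.arctan2(M[1,0],M[0,0])))
C=cloud(d);hsv=cv2.cvtColor(d["pixels"],cv2.COLOR_BGR2HSV);H,S,V=hsv[...,0],hsv[...,1],hsv[...,2]
y=np.array([np.cos(np.radians(105.2)),np.sin(np.radians(105.2))]);x=np.array([y[1],-y[0]]);o=np.array([.5556,.1437])
m=((H<6)|(H>174))&(S>150)&(V>80)&(C[...,2]>.034)&(C[...,2]<.05)
q=(C[m][:,:2]-o);print("mark",m.sum(),"x",(q@x).mean(),"y",np.percentile(q@y,[2,50,98]))
b=(H>8)&(H<22)&(S>170)&(V>90)&(C[...,2]>.058)&(C[...,2]<.07)
q=(C[b][:,:2]-o);print("orange y range",b.sum(),(q@y).min(),(q@y).max(),"x",(q@x).min(),(q@x).max())
w=(S<60)&(V>170)&(C[...,2]>.06)&(C[...,2]<.07);q=C[w][:,:2]-o;print("screw",w.sum(),np.median(q@x),np.median(q@y))
E
python3 m.py w2
```

```text
7.75 [0.4994 0.1651 0.1416] [ 0.32  0.35 -0.3   0.92 -0.   -2.28] 0.014401333879216603 58.43345582485199 [-1.2  0.6  5.4] -30.895565445717196m.py:8: RuntimeWarning: Mean of empty slice.
  q=(C[m][:,:2]-o);print("mark",m.sum(),"x",(q@x).mean(),"y",np.percentile(q@y,[2,50,98]))
  ret = ret.dtype.type(ret / rcount)
Traceback (most recent call last):
  File "m.py", line 8, in <module>
    q=(C[m][:,:2]-o);print("mark",m.sum(),"x",(q@x).mean(),"y",np.percentile(q@y,[2,50,98]))
                                                               ~~~~~~~~~~~~~^^^^^^^^^^^^^^^
IndexError: index -1 is out of bounds for axis 0 with size 0
```

View pics/w2.png

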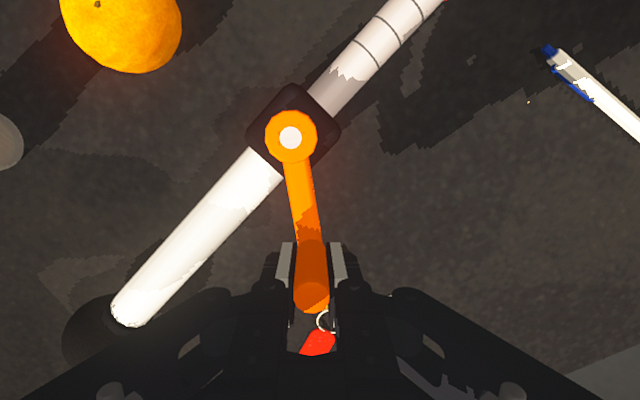

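The knob is firmly gripped at (312,290), and the pivot is at (291,137). I'll push 70 mm along the leg, then measure.

Emit:
jog_arm(moves=[[[0.14, 0.14, 0], 0], [[0.29, 0.28, 0], 0], [[0.29, 0.28, 0], 0], [[0.29, 0.28, 0], 0], [[0.29, 0.28, 0], 0], [[0.29, 0.28, 0], 0], [[0.29, 0.28, 0], 0], [[0.14, 0.13, 0], 0], [[0, 0, 0], 0], [[0, 0, 0], 0]])

```text
time_s: 9.0
eef_pos: [0.5174, 0.098, 0.1417]
eef_rot: [-3.027, 0.835, 0.001]
contact_force: [-3.7, 4.6, 6.5]
width: 0.0144
grip_force: 58.5
```

```bash
python3 m.py w3
python3 - <<'E'
from h import *
d=dict(np.load("wrist.npz"));cv2.imwrite("pics/w3c.png",cv2.resize(d["pixels"][0:200,220:420],None,fx=3,fy=3,interpolation=cv2.INTER_CUBIC))
E
```

```text
9.05 [0.5174 0.098  0.1416] [ 0.19  0.35 -0.3   0.92  0.   -2.42] 0.014700289854011242 58.48738253116608 [-3.3  5.3  6.3] -30.847513101735387
mark 434 x 0.0007745848827850768 y [-0.10593246 -0.10359069 -0.10116628]
orange y range 3958 -0.08136505034742816 -0.03095589226769997 x -0.05189824984971814 0.012301220275457634
screw 370 0.00020480767541598905 -0.06892176190442931
```

View pics/w3c.png

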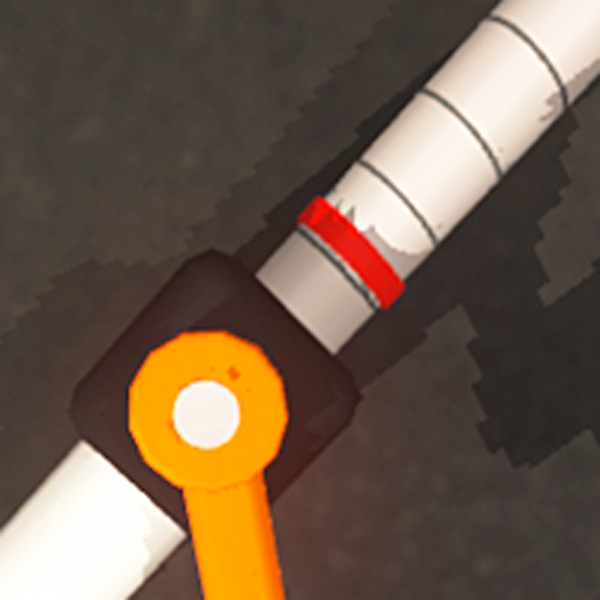

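Run:
```python
from h import *
d=dict(np.load("wrist.npz"));C=cloud(d)
y=np.array([np.cos(np.radians(105.2)),np.sin(np.radians(105.2))]);x=np.array([y[1],-y[0]]);o=np.array([.5556,.1437])
q=C[...,:2]-o;X=q@x;Y=q@y
G=d["pixels"].astype(int)
# walk along the leg axis at rod top height, sample colour
P=d["pose"];K=d["intrinsics"]
for yy in np.arange(-.108,-.078,.001):
    w=np.r_[o+y*yy+x*.0006,.0425];c=P[:3,:3].T@(w-P[:3,3]);u=K[0,2]+K[0,0]*c[0]/-c[2];v=K[1,2]-K[1,1]*c[1]/-c[2]
    i,j=int(round(v)),int(round(u));print(round(yy,4),j,i,G[i,j].tolist(),C[i,j,2].round(3),Y[i,j].round(4))
```

```text
-0.108 344 76 [158, 171, 191] 0.041 -0.1082
-0.107 342 77 [174, 184, 194] 0.042 -0.107
-0.106 341 79 [40, 47, 233] 0.043 -0.1059
-0.105 339 80 [21, 31, 232] 0.043 -0.1049
-0.104 338 82 [24, 31, 233] 0.043 -0.1039
-0.103 337 83 [22, 30, 233] 0.043 -0.1032
-0.102 335 85 [14, 20, 236] 0.045 -0.1017
-0.101 334 86 [88, 97, 214] 0.043 -0.1011
-0.1 332 88 [75, 79, 88] 0.042 -0.0998
-0.099 331 89 [162, 175, 196] 0.042 -0.0992
-0.098 330 91 [170, 181, 203] 0.042 -0.0981
-0.097 328 92 [170, 182, 203] 0.043 -0.097
-0.096 327 94 [170, 183, 203] 0.042 -0.096
-0.095 326 95 [170, 181, 203] 0.043 -0.0953
-0.094 324 97 [168, 181, 203] 0.043 -0.0939
-0.093 323 98 [168, 180, 203] 0.043 -0.0931
-0.092 321 100 [168, 181, 203] 0.042 -0.0918
-0.091 320 101 [167, 181, 203] 0.043 -0.0911
-0.09 319 103 [171, 184, 206] 0.042 -0.09
-0.089 317 104 [113, 123, 144] 0.048 -0.0889
-0.088 316 106 [25, 29, 52] 0.05 -0.0878
-0.087 315 107 [31, 34, 58] 0.053 -0.0871
-0.086 313 109 [32, 36, 60] 0.052 -0.0858
-0.085 312 110 [34, 38, 62] 0.052 -0.0851
-0.084 311 111 [35, 38, 63] 0.055 -0.0844
-0.083 309 113 [38, 40, 65] 0.055 -0.0831
-0.082 308 114 [38, 41, 64] 0.055 -0.0824
-0.081 307 116 [32, 49, 115] 0.054 -0.0814
-0.08 305 117 [0, 126, 255] 0.065 -0.0808
-0.079 304 119 [0, 161, 255] 0.065 -0.0798
```

The collar edge is at -0.0889 and the mark edge at -0.1010, so 12.1 mm remains.

Emit:
jog_arm(moves=[[[0.12, 0.11, 0], 0], [[0.12, 0.11, 0], 0], [[0.11, 0.11, 0], 0], [[0, 0, 0], 0], [[0, 0, 0], 0]])

```text
time_s: 9.68
eef_pos: [0.5206, 0.0865, 0.1416]
eef_rot: [-3.027, 0.835, 0.002]
contact_force: [-4.0, 4.5, 7.1]
width: 0.0145
grip_force: 58.6
```

```bash
cat > e.py <<'E'
from h import *
d=dict(np.load("wrist.npz"));C=cloud(d)
y=np.array([np.cos(np.radians(105.2)),np.sin(np.radians(105.2))]);x=np.array([y[1],-y[0]]);o=np.array([.5556,.1437])
P=d["pose"];K=d["intrinsics"];L=(P[:3,3][:2]-o);print("cam",L@x,L@y)
hs=cv2.cvtColor(d["pixels"],cv2.COLOR_BGR2HSV)
for xo in(-.005,.0006,.005):
  r=[]
  for yy in np.arange(-.109,-.094,.0005):
    w=np.r_[o+y*yy+x*xo,.042];c=P[:3,:3].T@(w-P[:3,3]);u=K[0,2]+K[0,0]*c[0]/-c[2];v=K[1,2]-K[1,1]*c[1]/-c[2]
    i,j=int(round(v)),int(round(u));h=hs[i,j];r.append("k" if h[2]<90 else "R" if h[1]>140 else "w")
  print("-.109..-.094 step .5mm","".join(r))
E
python3 m.py w4;python3 e.py
python3 - <<'E'
from h import *
d=dict(np.load("wrist.npz"));cv2.imwrite("pics/w4c.png",cv2.resize(d["pixels"][50:150,260:380],None,fx=5,fy=5,interpolation=cv2.INTER_CUBIC))
E
```

```text
9.725 [0.5205 0.0865 0.1416] [ 0.16  0.35 -0.3   0.93  0.   -2.44] 0.014536068953823143 58.5573148727417 [-4.2  5.6  6.7] -30.83484538678253
mark 415 x 0.0007073428070024274 y [-0.10581487 -0.10346443 -0.10111996]
orange y range 3931 -0.09318422001921256 -0.04297252492721302 x -0.05149453855095373 0.012449531880136318
screw 370 0.00022389447879291567 -0.08079602153685779
cam 0.0019296114718089252 -0.09797706335466233
-.109..-.094 step .5mm wwwwwwRRRRRRRRRRwkkkkkkkkkkkkk
-.109..-.094 step .5mm wwwwwwRRRRRRRRRRRkkkkkkkkkkkkk
-.109..-.094 step .5mm wwwwwwwRRRRRRRRRwkkkkkkkkkkkkk
```

View pics/w4c.png

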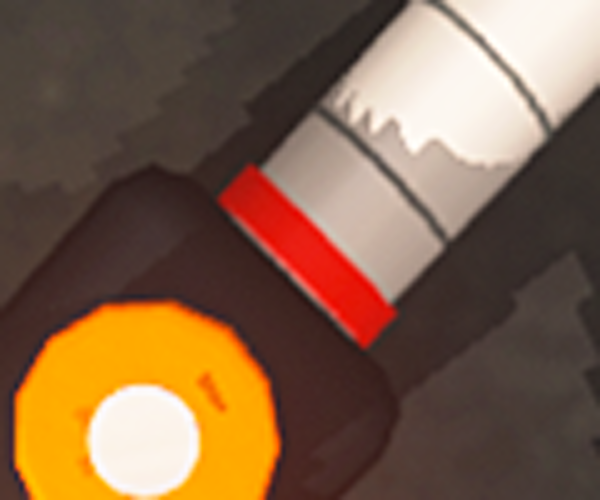

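The collar is within about 0.4 mm of the red ring (boundary near (300,275) in the crop). I'll add that, then swing the first half of the arc.

Emit:
jog_arm(moves=[[[0.012, 0.011, 0], 0], [[0, 0, 0], 0], [[0, 0, 0], 0], [[-0.032, -0.227, 0], 0.912], [[-0.032, -0.227, 0], 0.912], [[-0.032, -0.227, 0], 0.912], [[-0.032, -0.227, 0], 0.912], [[-0.032, -0.227, 0], 0.912], [[0, 0, 0], 0], [[0, 0, 0], 0]])

```text
time_s: 10.98
eef_pos: [0.537, 0.1101, 0.1417]
eef_rot: [-2.743, 1.526, 0.001]
contact_force: [-1.0, 7.0, 6.1]
width: 0.0143
grip_force: 58.5
```

```bash
python3 m.py w5;python3 e.py
```

```text
11.025 [0.537  0.1101 0.1417] [ 0.2   0.38 -0.25  0.94  0.   -1.92] 0.014781528374657033 58.455886244773865 [-1.9  7.   4.8] -58.18418048240454
mark 440 x 0.0002340821305316823 y [-0.10590722 -0.10344153 -0.10074115]
orange y range 3460 -0.09323784016421466 -0.02844167306338331 x -0.03270754208245437 0.0123486734847801
screw 374 -0.00016411771025419706 -0.08067970361166538
cam -0.005862852357466521 -0.09692929098484379
-.109..-.094 step .5mm wwwwwwRRRRRRRRRRRkkkkkkkkkkkkk
-.109..-.094 step .5mm wwwwwwRRRRRRRRRRwkkkkkkkkkkkkk
-.109..-.094 step .5mm wwwwwwRRRRRRRRRRRkkkkkkkkkkkkk
```

Emit:
jog_arm(moves=[[[-0.032, -0.227, 0], 0.912], [[-0.032, -0.227, 0], 0.912], [[-0.032, -0.227, 0], 0.912], [[-0.032, -0.227, 0], 0.912], [[-0.032, -0.227, 0], 0.912], [[0, 0, 0], 0], [[0, 0, 0], 0]])

```text
time_s: 11.9
eef_pos: [0.5612, 0.1236, 0.1416]
eef_rot: [-2.306, 2.133, 0.003]
contact_force: [-4.4, 4.9, 6.4]
width: 0.0147
grip_force: 59.0
```

```bash
python3 m.py w6;python3 e.py
python3 - <<'E'
from h import *
d=dict(np.load("wrist.npz"));cv2.imwrite("pics/w6c.png",cv2.resize(d["pixels"][50:350,200:420],None,fx=2,fy=2,interpolation=cv2.INTER_CUBIC))
E
```

```text
11.95 [0.5612 0.1236 0.1417] [ 0.22  0.42 -0.18  0.97  0.   -1.43] 0.014577053642034196 58.949065804481506 [-4.2  5.3  7.5] -85.53228941809037
mark 426 x -0.00012625309079448293 y [-0.10597889 -0.10356093 -0.10059568]
orange y range 3106 -0.09270897099939439 -0.021602153739129486 x -0.011827880931911602 0.012367693056625674
screw 492 0.0009616048276831595 -0.08106683870023713
cam -0.013330696284358911 -0.09206667811322036
-.109..-.094 step .5mm wwwwwwwRRRRRRRRRwwkkkkkkkkkkkk
-.109..-.094 step .5mm wwwwwwwRRRRRRRRRwkkkkkkkkkkkkk
-.109..-.094 step .5mm wwwwwwwRRRRRRRRRRwkkkkkkkkkkkk
```

View pics/w6c.png

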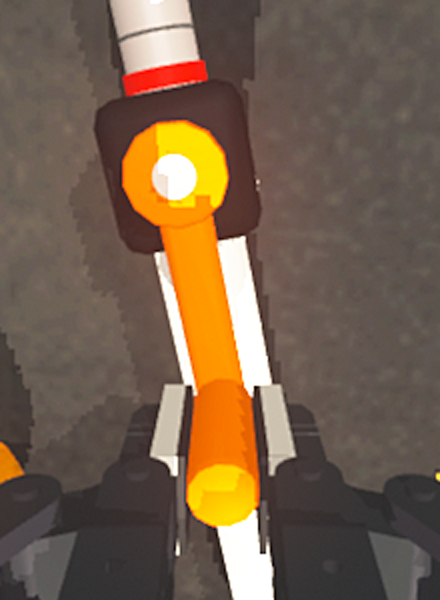

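The lever lies in line with the leg, and a sliver of up to about 0.5 mm shows below the red ring at (165,93) in the crop. I'll make a small correction towards the mark and against the closing stop.

Emit:
jog_arm(moves=[[[0.017, -0.027, 0], 0.12], [[0, 0, 0], 0], [[0, 0, 0], 0], [[0, 0, 0], 0]])

```text
time_s: 12.45
eef_pos: [0.5615, 0.1232, 0.1416]
eef_rot: [-2.293, 2.147, 0.004]
contact_force: [-6.1, 4.7, 9.2]
width: 0.0146
grip_force: 59.1
```

```bash
python3 m.py w7;python3 e.py
python3 - <<'E'
from h import *
d=dict(np.load("wrist.npz"));cv2.imwrite("pics/w7c.png",cv2.resize(d["pixels"][60:160,240:320],None,fx=6,fy=6,interpolation=cv2.INTER_CUBIC))
E
```

```text
12.5 [0.5615 0.1232 0.1416] [ 0.22  0.42 -0.18  0.97  0.   -1.42] 0.014316069821231478 59.10503625869751 [-6.4  4.2  7.7] -86.23765678832825
mark 428 x -0.0003551595865342336 y [-0.10591518 -0.10355323 -0.10067916]
orange y range 3091 -0.09328323781727069 -0.022337016730169915 x -0.01185593836067669 0.012317181459694591
screw 615 0.0023391024459725835 -0.08288568563204132
cam -0.013985360653461202 -0.09238174010201027
-.109..-.094 step .5mm wwwwwwwRRRRRRRRRkkkkkkkkkkkkkk
-.109..-.094 step .5mm wwwwwwRRRRRRRRRRRkkkkkkkkkkkkk
-.109..-.094 step .5mm wwwwwwRRRRRRRRRRRkkkkkkkkkkkkk
```

View pics/w7c.png

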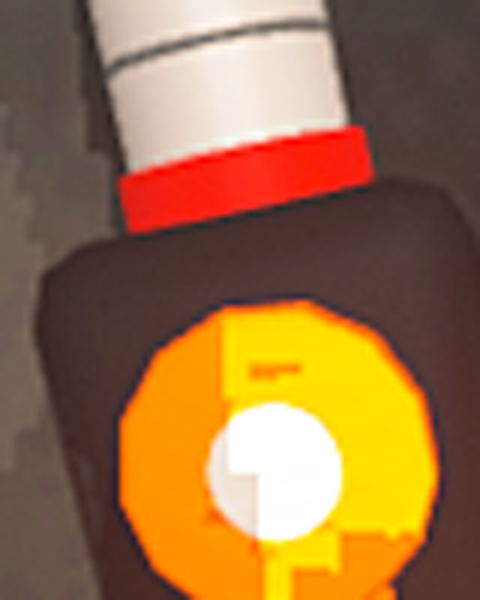

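The collar edge meets the red ring along its whole width (boundary from (130,230) to (370,185) in the crop). The rising side force shows the lever is on its stop, so I'll hand the job in.

```bash
python3 -c "
from plant import workorder;print(workorder.finish_job())"
```

```text
the job is handed in; nothing more can be done
None
```

I pushed the leg in until its collar met the red mark, then swung the lever closed against its stop, and handed the job in at 12.5 s with the gripper still holding the knob at about 59 N; no verdict came back.

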